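# Sort sockets and a screwdriver at a workshop bench

### The job

Clear up the bench by type: stand the two steel deep sockets from under the shelf upright in the low black tray, and lay the screwdriver flat in the red bin. Leave the orange jar, the two spray cans and the steel punch where they are.

Things in the scene. Friction and masses are not known exactly. Their poses are not given: they have to be found in the camera images.
- socket_a: the larger deep socket of bright steel, 38 mm in diameter, 82 mm tall, about 0.32 kg, a dark band round it and a dark square on its top; stands upright on the bench under the front edge of the aluminium shelf. Origin: centre of its underside, z up its axis
- socket_b: the smaller deep socket of bright steel, 34 mm in diameter, 74 mm tall, about 0.26 kg, a dark band round it and a dark square on its top; stands upright on the bench under the front edge of the aluminium shelf. Origin: centre of its underside, z up its axis
- driver: screwdriver, 195 mm long, 0.14 kg, lying flat: yellow square handle 95 x 28 x 28 mm with a black band, then a steel shaft 8 mm thick, 100 mm long. x axis: along it, handle to tip. Origin: mid-length, level with the handle's underside; handle from x = -100 to -5 mm, shaft from -5 to +95 mm, both centred 14 mm above the underside
- driver_grip (a point): point on the axis of the yellow handle near the screwdriver's centre of mass, 35 mm from the origin towards the handle end, 14 mm above the handle's underside
- tray: low black open tray, fixed to the bench, outside 170 (x) x 200 (y) x 35 mm high, walls and floor 5 mm thick; origin: centre of its underside on the bench. Stands on the left or the right
- bin: red open bin, fixed to the bench, outside 250 (x) x 170 (y) x 55 mm high, walls and floor 5 mm thick; origin: centre of its underside on the bench. Stands on the other side from the tray
- ledge: fixed aluminium shelf on end posts (20 mm square, at y = +-290 mm): board 90 (x) x 620 (y) mm, underside 220 mm and top 236 mm up. Origin: on the bench below its centre; front edge (robot side) at x = -45 mm. Sockets and jar stand with axes 0 to 15 mm behind that edge, 130 mm apart: a gripper pointing straight down hits the board, one leaning 25 to 45 degrees back to the robot clears it
- jar: bystander: orange jar, 44 mm in diameter, 70 mm tall, standing under the shelf in line with the sockets, on either side of or between them; origin: centre of its underside
- can_white: bystander: white spray can with a red cap, 58 mm in diameter, 170 mm tall, loose on the shelf; origin: centre of its underside
- can_green: bystander: green spray can with a black cap, 58 mm in diameter, 150 mm tall, loose on the shelf; origin: centre of its underside
- punch: bystander: plain dark steel punch, a bar 120 mm long and 12 mm square with no handle, lying beside the screwdriver, roughly pointing away from the robot; origin: under its middle, x along it
Mind the look-alikes: they are no part of the job. Leave any yellow look-alike of the socket_a alone.

How it is judged (in metres and radians):
At the end, for the whole second after the job is handed in: Both sockets stand at rest on the tray's floor, within 0.12 rad of upright and with their centres inside its walls; the screwdriver lies at rest in the bin, its middle inside the walls and below the rim, lying within 0.17 rad of level (x of socket_a in the frame of tray between -0.077 and 0.077 m and y of socket_a in the frame of tray between -0.092 and 0.092 m and z of socket_a in the frame of tray between 0 and 0.012 m and angle between each of socket_a, socket_b's own z axis and vertical below 0.12 rad and linear speed of each of socket_a, socket_b, driver below 0.02 m/s and x of socket_b in the frame of tray between -0.077 and 0.077 m and y of socket_b in the frame of tray between -0.092 and 0.092 m and z of socket_b in the frame of tray between 0 and 0.012 m and x of driver in the frame of bin between -0.1 and 0.1 m and y of driver in the frame of bin between -0.08 and 0.08 m and z of driver in the frame of bin between -0.005 and 0.055 m and angle between driver's own x axis and vertical between 1.4 and 1.74 rad); the robot touches nothing.
It fails at once if the jar is shifted by more than 30 mm or tipped by more than 0.5 rad (distance of jar from where it was at the start of the episode above 0.03 m or angle between jar's own z axis and vertical above 0.5 rad).
It fails at once if the can white is shifted by more than 30 mm or tipped by more than 0.5 rad (distance of can_white from where it was at the start of the episode above 0.03 m or angle between can_white's own z axis and vertical above 0.5 rad).
It fails at once if the can green is shifted by more than 30 mm or tipped by more than 0.5 rad (distance of can_green from where it was at the start of the episode above 0.03 m or angle between can_green's own z axis and vertical above 0.5 rad).
It fails at once if the punch is shifted by more than 30 mm (distance of punch from where it was at the start of the episode above 0.03 m).
It also fails if it takes over 70 s, if anything falls off the work surface, if the arm or the gripper's body presses on something with over 40 N, if the wrist force passes 120 N, or if a joint passes its speed limit or range.

### The arm

A 6-joint arm with a two-finger parallel gripper is mounted at the origin on the work surface. World frame = base frame: x ahead of the robot, y to its left, z up, the work surface at z = 0. Lengths are in mm, angles in rad, forces in N, time in s.
With the tool pointing down it reaches from about 275 to 875 mm from the base axis. Payload 12.5 kg.
Tool frame: the origin (TCP) lies where the fingers leave the gripper's body, on its centre line; the fingertips stand 73 mm ahead of it and the grasp point (between the pads) lies 54 mm ahead of it (bot.grip_point_offset is the distance from the TCP to the grasp point, in mm); z points along the fingers, y is the line along which they close (so a half turn about z gives the same grasp; the last joint's range is limited). The gripper opens to 85 mm and grips with 20 to 120 N. Pads are 22 mm wide; open, the fingers measure 114 mm over their backs; the gripper's body (76 mm by 85 mm) begins 54 mm behind the grasp point. The pads swing forward as they close: fully open they stand 13 mm farther back than shut.
Start: joints at [-1.332, 0.351, 1.652, -0, 1.139, -0.085], TCP at [175.013, -521.397, 303.89] pointing down, gripper open.
Joint ranges: [-2.75, 2.75], [-0.79, 2.1], [0.01, 2.65], [-1.57, 4.71], [0.07, 3.14], [-2.87, 2.87]. Speed limits (rad/s): [2.22, 2.22, 2.79, 3.14, 3.14, 3.14].

### API

Orientations are given as a unit quaternion [x, y, z, w].
In Python, from station import bot, vision gives the robot as it stands.
- The arm moves only by the tool carry_out, never from a script. Its argument "targets" is a list of rows, each an object of numbers: "ax", "ay", "az": the turn, a rotation vector about the tool's x, y, z in units of 1.5 rad (1.0 is 1.5 rad); "tx", "ty", "tz": the shift along the tool's x, y, z in units of 150 mm (1.0 is 150 mm); "fingers": the closure, from 0 (fully open) to 1 (shut). In form: [{"ax": .., "ay": .., "az": .., "tx": .., "ty": .., "tz": .., "fingers": ..}, ...]. A call has 1 to 20 rows; each row shifts and turns the commanded pose from where the row before left it, along the tool's axes as they then stand; what a row does not reach is not made up. A row lasts 1/12 s, in which the tool goes at most 41.7 mm and 7.16 degrees, less where a joint would pass 70% of its speed; a pose out of reach is approached as far as the arm can. A call with a number of a shift or a turn outside -1 to 1 is refused whole. A call with a gripper value outside its range is refused whole. The fingers move at their own pace and stop on an object; the grip force is fixed at half the most. Time passes only in rows, so rows that do not move let the fingers close. It gives the time, the measured TCP pose, the force, the opening and the grip force at its end, in the units of the state.
- bot.sense(): the state, without advancing time (a new reading comes with each control period).
- vision.camera(name): name is "scene" or "top" or "wrist"; returns a dict with "img" (400x640x3 uint8, blue, green, red), "range_z" (400x640 float32, mm along the optical axis (not along the pixel's ray), 0 where there is no reading), "fovy" (degrees; the focal length in pixels is half the picture's height over the tangent of half this angle, whatever the lens; pixels are square), "cx", "cy" (the principal point, pixels), "T" (4x4, takes a point from camera to world coordinates). Camera axes: x right, y up, looking along -z (the intrinsics and any distortion apply to the point x, -y, -z); pixel columns grow to the right and rows downward; lengths in mm; the calibration is good to about 2 mm. A picture is of the moment at which its call begins.
- bot.hand_in(): hands the job in; it is judged then, once.
The state is a dict: "time": time; "qpos": joint angles; "dq": joint speeds; "joint_torque": joint torques, N m; "eef_pos": TCP position; "eef_rot": TCP orientation; "wrist_force": force on the tool from outside, world axes, zero at the start; "torque": the same for the moment, N m; "finger_gap": opening from 0.0 (shut) to 1.0 (fully open); "grasp_force": force on a finger pad.
Only numpy, scipy, OpenCV 4.12 (cv2) and the standard library are available. Lean on these libraries where they do the work, as an engineer would, in place of code of your own. Each camera call takes 0.05 s, during which the arm holds its last target. There are 200 camera calls.

## Working session

There is one attempt and no reset: what is moved stays moved. The work goes in short steps, Python scripts to look and compute and a tool call to move; the robot and the scene stay as the last step left them, time stands still between calls to the robot, and variables do not carry over. Pictures are saved under pics/ and viewed, at most 10 in all, crops included, and the job is handed in when it is done.

Besides the shell and the picture viewer there is one more tool, called after "Request:" as name(argument=value, ...) on one line, values as JSON. carry_out: Moves the arm, as the interface text tells. Shifts and turns lie within -1 to 1; 1 stands for 150 mm of shift or 1.5 rad of turn. Its arguments: {"type":"object","properties":{"targets":{"type":"array"}},"required":["targets"]}

```bash
ls; mkdir -p pics
python3 - <<'E'
from station import bot, vision
import cv2, numpy as np
s=bot.sense(); print({k:np.round(v,3) for k,v in s.items()}, bot.grip_point_offset)
for n in ("scene","top"):
    c=vision.camera(n); cv2.imwrite(f"pics/{n}0.png",c["img"]); np.savez(f"/tmp/{n}0.npz",**c)
    print(n,c.keys(),c["fovy"],c["cx"],c["cy"],np.round(c["T"],3).tolist(),(c["range_z"]>0).mean())
E
```

```text
pics
{'time': np.float64(0.0), 'qpos': array([-1.332,  0.351,  1.652, -0.   ,  1.139, -0.085]), 'dq': array([ 0.   , -0.   ,  0.001,  0.   , -0.002, -0.001]), 'joint_torque': array([ 0.000e+00, -5.061e+01, -2.914e+01, -0.000e+00,  5.000e-03,
       -0.000e+00]), 'eef_pos': array([ 174.967, -521.163,  303.34 ]), 'eef_rot': array([ 0.987,  0.161, -0.   , -0.001]), 'wrist_force': array([0.345, 0.187, 0.869]), 'torque': array([-0.006, -0.01 , -0.002]), 'grasp_force': np.float64(0.0), 'finger_gap': np.float64(1.001)} 53.900000000000006
scene dict_keys(['img', 'range_z', 'fovy', 'cx', 'cy', 'T']) 55.69107176220248 314.19240098039955 192.5829763959755 [[-1.0, 0.026, -0.005, 569.796], [-0.025, -0.823, 0.568, 579.344], [0.011, 0.568, 0.823, 950.631], [0.0, 0.0, 0.0, 1.0]] 0.9959453125
top dict_keys(['img', 'range_z', 'fovy', 'cx', 'cy', 'T']) 46.6365920833332 327.5974901294735 198.65668354220884 [[0.002, 0.991, -0.135, 405.522], [-1.0, 0.003, 0.011, 58.505], [0.012, 0.135, 0.991, 1253.236], [0.0, 0.0, 0.0, 1.0]] 0.9961796875
```

View pics/scene0.png

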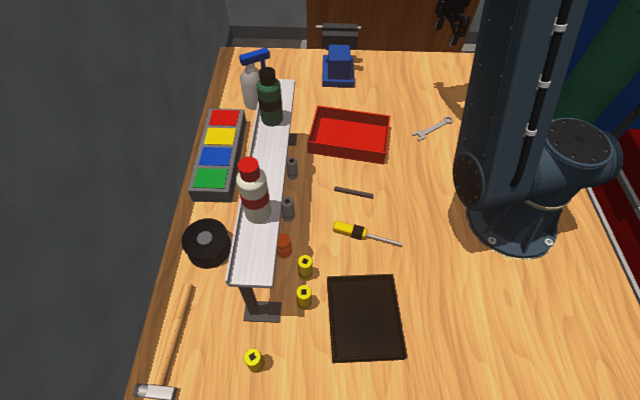

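View pics/top0.png

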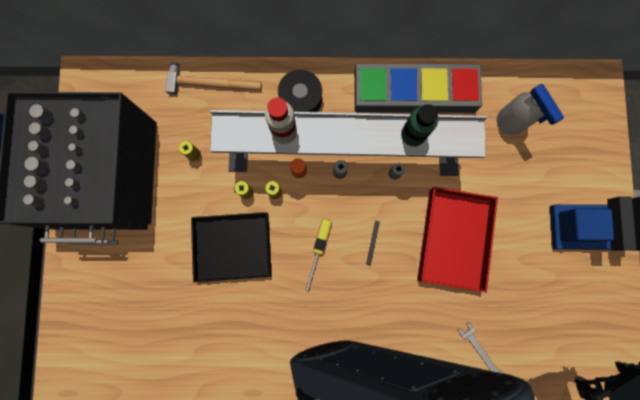

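The scene view has the arm at the right, sockets at (292,168) and (288,208), the jar at (284,245), and the driver at (365,235). The top view has sockets at (341,169) and (396,171), jar (298,168), driver handle (323,228) with its tip at (308,290), punch (373,243), tray (231,247) on the left and bin (458,240) on the right. The yellow look-alikes are at (243,188), (273,188) and (187,150).

```bash
cat > h.py <<'E'
import numpy as np, cv2
def cloud(c):
    h,w=c["range_z"].shape; f=h/2/np.tan(np.radians(float(c["fovy"]))/2)
    v,u=np.mgrid[:h,:w]; z=c["range_z"]
    P=np.stack([(u-c["cx"])/f*z,-(v-c["cy"])/f*z,-z],-1)
    T=c["T"]; return P@T[:3,:3].T+T[:3,3]
def ray(c,u,v,zp):
    f=200/np.tan(np.radians(float(c["fovy"]))/2); T=c["T"]
    d=T[:3,:3]@np.array([(u-c["cx"])/f,-(v-c["cy"])/f,-1]); return T[:3,3]+d*(zp-T[2,3])/d[2]
def mask(c,lo,hi,roi=None):
    m=cv2.inRange(cv2.cvtColor(c["img"],cv2.COLOR_BGR2HSV),np.array(lo),np.array(hi))>0
    if roi:
        k=np.zeros_like(m); k[roi[1]:roi[3],roi[0]:roi[2]]=1; m&=k
    return m
E
python3 - <<'E'
from h import *
R={}
for n in("top","scene"):
    c=dict(np.load(f"/tmp/{n}0.npz")); W=cloud(c)
    b=W[...,2][c["range_z"]>0]; print(n,"bench z med",np.median(b[(abs(b)<25)]))
    rois={"top":dict(A=(328,155,354,185),B=(385,157,410,185),jar=(286,155,310,180),driver=(300,215,335,295),punch=(362,215,384,270),tray=(185,205,278,290),bin=(412,180,503,300)),
          "scene":dict(A=(280,192,297,222),B=(285,150,300,183),jar=(275,232,293,258),driver=(330,218,405,250),punch=(330,183,378,203),tray=(322,270,410,365),bin=(303,100,395,165))}[n]
    hsv=cv2.cvtColor(c["img"],cv2.COLOR_BGR2HSV)
    for k,r in rois.items():
        w=W[r[1]:r[3],r[0]:r[2]].reshape(-1,3); 
        hh=hsv[r[1]:r[3],r[0]:r[2]].reshape(-1,3)
        if k=="driver": m=(hh[:,0]>20)&(hh[:,0]<35)&(hh[:,1]>180)&(hh[:,2]>120)&(w[:,2]>8)
        elif k=="bin": m=((hh[:,0]<5)|(hh[:,0]>174))&(hh[:,1]>150)
        elif k=="tray": m=hh[:,2]<70
        else: m=(w[:,2]>(5 if k=="punch" else 25))&(w[:,2]<110)
        p=w[m]; print(k,m.sum(),"min",p.min(0).round(0),"max",p.max(0).round(0))
        q=np.percentile(p[:,2],[5,50,90,97]).round(1); print("   z pct",q)
        if k in("A","B","jar"):
            t=p[p[:,2]>q[3]-6]; print("   top pts",len(t),t.min(0).round(1),t.max(0).round(1))
        if k in("driver","punch"):
            rr=cv2.minAreaRect(p[:,:2].astype(np.float32)); print("   rect",np.round(rr[0],1),np.round(rr[1],1),cv2.boxPoints(rr).round(0).tolist())
    m=W[...,2]>10
    if n=="top":
        L=W[100:165,205:490].reshape(-1,3); L=L[(L[:,2]>215)&(L[:,2]<245)]; print("ledge",np.percentile(L,[1,50,99],axis=0).round(1).tolist())
E
```

```text
top bench z med -0.19112182683284118
A 210 min [631.  -5.  25.] max [667.  31.  88.]
   z pct [34.4 80.3 84.1 85.3]
   top pts 120 [631.4  -4.8  79.4] [666.2  28.9  87.7]
B 170 min [ 629. -154.   27.] max [ 661. -121.   80.]
   z pct [34.4 72.2 76.2 77.8]
   top pts 89 [ 631.1 -153.1   71.9] [ 660.5 -121.5   79.5]
jar 247 min [633. 102.  25.] max [674. 145.  76.]
   z pct [33.7 68.9 72.6 74. ]
   top pts 151 [635.3 106.4  68. ] [673.1 142.9  76.1]
driver 22 min [428.  38.  19.] max [507.  64.  29.]
   z pct [21.8 25.3 28.8 29.1]
   rect [467.2  49.2] [ 4.1 83.2] [[427.0, 60.0], [506.0, 34.0], [507.0, 38.0], [428.0, 64.0]]
punch 220 min [ 387. -105.    5.] max [531. -49.  18.]
   z pct [ 5.6 11.1 14.4 15.5]
   rect [459.8 -80.3] [146.7  53.1] [[385.0, -59.0], [389.0, -112.0], [535.0, -102.0], [531.0, -49.0]]
tray 4980 min [354.  59.  -5.] max [ 533.  401. 1253.]
   z pct [ 0.5  5.1 27.3 35.4]
bin 6477 min [ 333. -398.   -5.] max [ 599.   59. 1253.]
   z pct [ 0.8  5.4 46.9 55.3]
ledge [[643.5, -302.6, 224.8], [684.6, 3.5, 235.6], [735.5, 305.1, 242.2]]
scene bench z med 0.944888810950
[... 258 characters left out ...]
3] [ 659.7 -123.    78.2]
jar 265 min [633. 104.  25.] max [671. 145.  75.]
   z pct [30.2 68.9 72.1 73.1]
   top pts 148 [634.6 103.9  67.2] [666.3 143.4  74.7]
driver 208 min [429.  36.  14.] max [570. 579. 951.]
   z pct [21.7 27.7 30.2 31.5]
   rect [542.6 306.6] [540.4  92.2] [[426.0, 58.0], [515.0, 34.0], [659.0, 555.0], [570.0, 579.0]]
punch 183 min [ 396. -101.    5.] max [525. -40.  19.]
   z pct [ 5.9 11.7 14.5 15.6]
   rect [458.2 -74.2] [128.5  55. ] [[391.0, -54.0], [397.0, -108.0], [525.0, -95.0], [519.0, -40.0]]
tray 5986 min [356. 196.   0.] max [570. 579. 951.]
   z pct [ 3.1  6.1 30.2 36.1]
bin 3039 min [ 333. -400.   -1.] max [600. 579. 951.]
   z pct [ 3.2  7.7 52.1 56.3]
```

Run:
```python
from h import *
for n in("top","scene"):
    c=dict(np.load(f"/tmp/{n}0.npz")); W=cloud(c); W[c["range_z"]==0]=9999
    hsv=cv2.cvtColor(c["img"],cv2.COLOR_BGR2HSV); x,y,z=W[...,0],W[...,1],W[...,2]
    red=((hsv[...,0]<6)|(hsv[...,0]>174))&(hsv[...,1]>150)
    for k,m in dict(bin=red&(z>40)&(z<65)&(x<640)&(y<-150),tray=(hsv[...,2]<70)&(z>27)&(z<45)&(x<560)&(y>150)&(y<450)&(x>330)).items():
        p=W[m]; r=cv2.minAreaRect(p[:,:2].astype(np.float32)); print(n,k,m.sum(),np.round(np.array(r[0]+r[1]+(r[2],)),1),"rim z",np.percentile(p[:,2],90).round(1))
    for k,b in dict(handle=(400,540,10,90,20,40),drv=(310,540,10,90,9,40),punch=(370,560,-110,-30,9,25)).items():
        m=(x>b[0])&(x<b[1])&(y>b[2])&(y<b[3])&(z>b[4])&(z<b[5])
        m=cv2.morphologyEx(m.astype(np.uint8),cv2.MORPH_OPEN,np.ones((2,2)))>0
        p=W[m]; r=cv2.minAreaRect(p[:,:2].astype(np.float32)); print(n,k,m.sum(),"rect c,size",np.round(np.array(r[0]+r[1]),1),"axis",cv2.fitLine(p[:,:2].astype(np.float32),cv2.DIST_HUBER,0,.01,.01).ravel().round(3),"z",np.percentile(p[:,2],[10,50,90]).round(1))
    for k,b in dict(white=(60,230),green=(-300,-120)).items():
        m=(x>620)&(x<780)&(y>b[0])&(y<b[1])&(z>260)&(z<430); p=W[m]; print(n,k,np.percentile(p,[2,98],axis=0).round(0).tolist())
```

```text
top bin 844 [ 466.4 -296.1  170.6  249.2   80.8] rim z 56.4
top tray 481 [444.3 298.7 167.6 199.3   4.1] rim z 36.9
top handle 365 rect c,size [ 5240.8  5000.4 13802.     91.4] axis [6.92000e-01 7.22000e-01 9.90802e+02 6.01935e+02] z [ 3.6 26.9 30.8]
top drv 444 rect c,size [ 5232.5  4992.  13825.3   142.2] axis [6.92000e-01 7.22000e-01 9.54529e+02 5.74137e+02] z [ 0.3 26.  30.3]
top punch 148 rect c,size [454.9 -79.3  13.  119. ] axis [ 9.77000e-01 -2.15000e-01  4.41532e+02 -7.50430e+01] z [-0.1 10.9 14.4]
top white [[668.0, 118.0, 268.0], [713.0, 170.0, 408.0]]
top green [[663.0, -167.0, 266.0], [710.0, -121.0, 388.0]]
scene bin 717 [ 466.5 -296.4  175.4  248.7   81. ] rim z 56.7
scene tray 664 [446.2 299.8 168.  198.4   4.2] rim z 37.2
scene handle 323 rect c,size [ 5236.7  5001.4 13806.3    84.5] axis [  0.692   0.722 669.853 272.863] z [20.7 27.6 30.5]
scene drv 453 rect c,size [ 5230.8  4995.4 13822.7   141.1] axis [6.93000e-01 7.21000e-01 7.70666e+02 3.87610e+02] z [ 9.6 26.  30.1]
scene punch 132 rect c,size [452.9 -75.1  15.9 118.5] axis [ 9.79000e-01 -2.04000e-01  4.54319e+02 -7.33230e+01] z [ 6.1 11.4 14.3]
scene white [[668.0, 132.0, 265.0], [720.0, 174.0, 408.0]]
scene green [[663.0, -159.0, 264.0], [717.0, -120.0, 388.0]]
```

Run:
```python
from h import *
for n in("top","scene"):
    c=dict(np.load(f"/tmp/{n}0.npz")); W=cloud(c)
    x,y,z=W[...,0],W[...,1],W[...,2]
    ok=c["range_z"]>0
    for k,b in dict(handle=(400,540,10,90,20,40),shaft=(310,415,10,90,8,40),drv=(310,540,10,90,8,40)).items():
        m=ok&(x>b[0])&(x<b[1])&(y>b[2])&(y<b[3])&(z>b[4])&(z<b[5])
        nl,lab,st,_=cv2.connectedComponentsWithStats(m.astype(np.uint8)); p=W[lab==1+st[1:,4].argmax()]
        r=cv2.minAreaRect(p[:,:2].astype(np.float32)); print(n,k,len(p),"rect",np.round(np.array(r[0]+r[1]),1),"line",cv2.fitLine(p[:,:2].astype(np.float32),cv2.DIST_HUBER,0,.01,.01).ravel().round(3),"z",np.percentile(p[:,2],[10,50,90]).round(1),"x",p[:,0].min().round(1),p[:,0].max().round(1))
```

```text
top handle 367 rect [473.5  59.1  28.2  94.4] line [ 9.63000e-01 -2.71000e-01  4.72676e+02  5.95960e+01] z [23.5 27.2 30.7] x 425.9 521.2
top shaft 57 rect [386.1  83.5   7.7  56.1] line [ 9.76000e-01 -2.17000e-01  3.88555e+02  8.24270e+01] z [13.5 16.1 20. ] x 358.2 412.9
top drv 448 rect [439.2  69.1  28.2 166. ] line [ 9.65000e-01 -2.64000e-01  4.49579e+02  6.58600e+01] z [16.9 26.4 30.3] x 358.2 521.3
scene handle 326 rect [473.   58.   31.4  94.1] line [ 9.68000e-01 -2.53000e-01  4.72786e+02  6.13180e+01] z [24.2 27.9 30.5] x 425.4 520.3
scene shaft 55 rect [386.1  83.    8.3  59.2] line [ 9.7600e-01 -2.1600e-01  3.8881e+02  8.2823e+01] z [14.8 17.5 19.9] x 356.4 414.8
scene drv 462 rect [438.2  68.5  31.4 166.9] line [ 9.76000e-01 -2.20000e-01  4.51486e+02  6.88240e+01] z [15.  26.5 30. ] x 356.4 520.3
```

Request:
carry_out(targets=[{"az":0.08,"fingers":0.3},{"az":0.08,"fingers":0.3},{"az":0.08,"fingers":0.3},{"az":0.08,"fingers":0.3},{"az":0.079,"fingers":0.3},{"fingers":0.3},{"fingers":0.3}])

```text
validation failed for argument at $.ta...
```

```bash
cat > go.py <<'E'
# usage: go.py x y z [lean_deg yaw_deg] : totals in tool units (turn first, then shift in the turned tool axes)
import sys, numpy as np
from scipy.spatial.transform import Rotation as R
from station import bot
def rot(lean,yaw): return R.from_euler('z',yaw,degrees=True)*R.from_euler('y',-lean,degrees=True)*R.from_euler('x',180,degrees=True)
def go(p,lean=None,yaw=None):
    s=bot.sense(); Rc=R.from_quat(s["eef_rot"]); Rt=Rc if lean is None else rot(lean,yaw)
    rv=(Rc.inv()*Rt).as_rotvec(); d=Rt.inv().apply(np.array(p)-s["eef_pos"])
    print("t",round(s["time"],2),"pos",s["eef_pos"].round(1),"axes z",Rc.as_matrix()[:,2].round(3),"x",Rc.as_matrix()[:,0].round(3),"q",np.round(s["qpos"],2),"gap",round(float(s["finger_gap"]),3),"F",np.round(s["wrist_force"],1),"grip",round(float(s["grasp_force"]),1))
    print("turn",(rv/1.5).round(4),"rows>=",int(np.ceil(np.linalg.norm(rv)/.125)),"shift",(d/150).round(4),"rows>=",int(np.ceil(np.linalg.norm(d)/41.7)))
if __name__=="__main__":
    a=[float(v) for v in sys.argv[1:]]; go(a[:3],*a[3:])
E
python3 go.py 456.4 63.3 180 0 -15.8
```

```text
t 0.1 pos [ 174.9 -521.2  303.4] axes z [-0.     0.001 -1.   ] x [0.948 0.318 0.   ] q [-1.33  0.35  1.65 -0.    1.14 -0.08] gap 0.998 F [0.5 0.2 0.4] grip 0.0
turn [-7.000e-04  2.000e-04  3.997e-01] rows>= 5 shift [ 0.7445 -4.2603  0.8228] rows>= 16
```

Request:
carry_out(targets=[{"ax":0,"ay":0,"az":0.08,"tx":0,"ty":0,"tz":0,"fingers":0.3},{"ax":0,"ay":0,"az":0.08,"tx":0,"ty":0,"tz":0,"fingers":0.3},{"ax":0,"ay":0,"az":0.08,"tx":0,"ty":0,"tz":0,"fingers":0.3},{"ax":0,"ay":0,"az":0.08,"tx":0,"ty":0,"tz":0,"fingers":0.3},{"ax":0,"ay":0,"az":0.08,"tx":0,"ty":0,"tz":0,"fingers":0.3},{"ax":0,"ay":0,"az":0,"tx":0.04,"ty":-0.2,"tz":0,"fingers":0.3},{"ax":0,"ay":0,"az":0,"tx":0.04,"ty":-0.2,"tz":0,"fingers":0.3},{"ax":0,"ay":0,"az":0,"tx":0.04,"ty":-0.2,"tz":0,"fingers":0.3},{"ax":0,"ay":0,"az":0,"tx":0.04,"ty":-0.2,"tz":0,"fingers":0.3},{"ax":0,"ay":0,"az":0,"tx":0.04,"ty":-0.2,"tz":0,"fingers":0.3},{"ax":0,"ay":0,"az":0,"tx":0.04,"ty":-0.2,"tz":0,"fingers":0.3},{"ax":0,"ay":0,"az":0,"tx":0.04,"ty":-0.2,"tz":0,"fingers":0.3},{"ax":0,"ay":0,"az":0,"tx":0.04,"ty":-0.2,"tz":0,"fingers":0.3},{"ax":0,"ay":0,"az":0,"tx":0.04,"ty":-0.2,"tz":0,"fingers":0.3},{"ax":0,"ay":0,"az":0,"tx":0.04,"ty":-0.2,"tz":0,"fingers":0.3}])

```text
time: 1.35
eef_pos: [314.8, -247.7, 303.8]
eef_rot: [0.99, -0.138, -0.0, -0.0]
wrist_force: [-0.4, -1.0, -0.8]
finger_gap: 0.702
grasp_force: 0.0
```

```bash
python3 go.py 456.4 63.3 180 0 -15.8
```

```text
t 1.35 pos [ 314.8 -247.7  303.8] axes z [-0.  0. -1.] x [ 0.962 -0.273 -0.   ] q [-0.78  0.07  2.01 -0.    1.06  1.06] gap 0.702 F [-0.4 -1.  -0.8] grip 0.0
turn [-0.0001  0.0001 -0.0005] rows>= 1 shift [ 0.3438 -2.2518  0.8253] rows>= 9
```

Request:
carry_out(targets=[{"ax":0,"ay":0,"az":0,"tx":0.0313,"ty":-0.205,"tz":0.075,"fingers":0.3},{"ax":0,"ay":0,"az":0,"tx":0.0313,"ty":-0.205,"tz":0.075,"fingers":0.3},{"ax":0,"ay":0,"az":0,"tx":0.0313,"ty":-0.205,"tz":0.075,"fingers":0.3},{"ax":0,"ay":0,"az":0,"tx":0.0313,"ty":-0.205,"tz":0.075,"fingers":0.3},{"ax":0,"ay":0,"az":0,"tx":0.0313,"ty":-0.205,"tz":0.075,"fingers":0.3},{"ax":0,"ay":0,"az":0,"tx":0.0313,"ty":-0.205,"tz":0.075,"fingers":0.3},{"ax":0,"ay":0,"az":0,"tx":0.0313,"ty":-0.205,"tz":0.075,"fingers":0.3},{"ax":0,"ay":0,"az":0,"tx":0.0313,"ty":-0.205,"tz":0.075,"fingers":0.3},{"ax":0,"ay":0,"az":0,"tx":0.0313,"ty":-0.205,"tz":0.075,"fingers":0.3},{"ax":0,"ay":0,"az":0,"tx":0.0313,"ty":-0.205,"tz":0.075,"fingers":0.3},{"ax":0,"ay":0,"az":0,"tx":0.0313,"ty":-0.205,"tz":0.075,"fingers":0.3},{"ax":0,"ay":0,"az":0,"tx":0,"ty":0,"tz":0,"fingers":0.3}])

```text
time: 2.35
eef_pos: [457.3, 65.6, 178.4]
eef_rot: [0.991, -0.136, -0.001, -0.0]
wrist_force: [-0.7, -0.1, 0.1]
finger_gap: 0.699
grasp_force: 0.0
```

```bash
python3 go.py 456.4 63.3 77 0 -15.8
python3 - <<'E'
from station import vision
import cv2, numpy as np
from h import *
c=vision.camera("wrist"); np.savez("/tmp/w1.npz",**c); cv2.imwrite("pics/w1.png",c["img"]); W=cloud(c); ok=c["range_z"]>0
x,y,z=W[...,0],W[...,1],W[...,2]
print("bench",np.median(z[ok&(abs(z)<15)]))
m=ok&(x>400)&(x<540)&(y>10)&(y<90)&(z>20)&(z<40)
nl,lab,st,_=cv2.connectedComponentsWithStats(m.astype(np.uint8)); p=W[lab==1+st[1:,4].argmax()]
r=cv2.minAreaRect(p[:,:2].astype(np.float32)); print(len(p),np.round(np.array(r[0]+r[1]+(r[2],)),1),"z",np.percentile(p[:,2],[10,50,90]).round(1),p[:,0].min(),p[:,0].max())
E
```

```text
t 2.35 pos [457.3  65.6 178.4] axes z [-0.001  0.    -1.   ] x [ 0.963 -0.27  -0.001] q [0.04 0.38 1.98 0.   0.78 1.89] gap 0.699 F [-0.7 -0.1  0.1] grip 0.0
turn [-0.0001  0.001   0.0016] rows>= 1 shift [-0.0014  0.0166  0.6761] rows>= 3
bench 0.8753224774721531
6155 [474.3  58.8  28.5  93.   74.4] z [26.6 28.6 29.6] 427.30702650288134 521.2567934906477
```

Request:
carry_out(targets=[{"ax":0,"ay":0,"az":0,"tx":0.005,"ty":0.015,"tz":0.1,"fingers":0.3},{"ax":0,"ay":0,"az":0,"tx":0,"ty":0,"tz":0.15,"fingers":0.3},{"ax":0,"ay":0,"az":0,"tx":0,"ty":0,"tz":0.15,"fingers":0.3},{"ax":0,"ay":0,"az":0,"tx":0,"ty":0,"tz":0.15,"fingers":0.3},{"ax":0,"ay":0,"az":0,"tx":0,"ty":0,"tz":0.12,"fingers":0.3},{"ax":0,"ay":0,"az":0,"tx":0,"ty":0,"tz":0,"fingers":0.3},{"ax":0,"ay":0,"az":0,"tx":0,"ty":0,"tz":0,"fingers":1},{"ax":0,"ay":0,"az":0,"tx":0,"ty":0,"tz":0,"fingers":1},{"ax":0,"ay":0,"az":0,"tx":0,"ty":0,"tz":0,"fingers":1},{"ax":0,"ay":0,"az":0,"tx":0,"ty":0,"tz":0,"fingers":1},{"ax":0,"ay":0,"az":0,"tx":0,"ty":0,"tz":0,"fingers":1},{"ax":0,"ay":0,"az":0,"tx":0,"ty":0,"tz":0,"fingers":1}])

```text
time: 3.4
eef_pos: [457.2, 59.7, 81.1]
eef_rot: [0.99, -0.138, 0.001, -0.0]
wrist_force: [-0.9, -3.1, 4.8]
finger_gap: 0.314
grasp_force: 59.8
```

```bash
python3 go.py 501 -301.8 180 0 -9.2
```

```text
t 3.4 pos [457.2  59.7  81.1] axes z [ 0.002 -0.    -1.   ] x [ 0.962 -0.273  0.002] q [ 0.03  0.57  2.02 -0.    0.55  1.88] gap 0.314 F [-0.9 -3.1  4.8] grip 59.8
turn [-0.0003 -0.0015 -0.0771] rows>= 1 shift [ 0.6735  2.3322 -0.6591] rows>= 10
```

Request:
carry_out(targets=[{"ax":0,"ay":0,"az":0,"tx":0,"ty":0,"tz":-0.12,"fingers":1},{"ax":0,"ay":0,"az":0,"tx":0,"ty":0,"tz":-0.18,"fingers":1},{"ax":0,"ay":0,"az":0,"tx":0,"ty":0,"tz":-0.18,"fingers":1},{"ax":0,"ay":0,"az":-0.0385,"tx":0,"ty":0,"tz":-0.18,"fingers":1},{"ax":0,"ay":0,"az":-0.0385,"tx":0,"ty":0,"tz":0,"fingers":1},{"ax":0,"ay":0,"az":0,"tx":0.03,"ty":0.1,"tz":0,"fingers":1},{"ax":0,"ay":0,"az":0,"tx":0.05,"ty":0.18,"tz":0,"fingers":1},{"ax":0,"ay":0,"az":0,"tx":0.05,"ty":0.18,"tz":0,"fingers":1},{"ax":0,"ay":0,"az":0,"tx":0.05,"ty":0.18,"tz":0,"fingers":1},{"ax":0,"ay":0,"az":0,"tx":0.05,"ty":0.18,"tz":0,"fingers":1},{"ax":0,"ay":0,"az":0,"tx":0.05,"ty":0.18,"tz":0,"fingers":1},{"ax":0,"ay":0,"az":0,"tx":0.05,"ty":0.18,"tz":0,"fingers":1},{"ax":0,"ay":0,"az":0,"tx":0.05,"ty":0.18,"tz":0,"fingers":1},{"ax":0,"ay":0,"az":0,"tx":0.05,"ty":0.18,"tz":0,"fingers":1},{"ax":0,"ay":0,"az":0,"tx":0.05,"ty":0.18,"tz":0,"fingers":1},{"ax":0,"ay":0,"az":0,"tx":0.05,"ty":0.18,"tz":0,"fingers":1},{"ax":0,"ay":0,"az":0,"tx":0.05,"ty":0.18,"tz":0,"fingers":1},{"ax":0,"ay":0,"az":0,"tx":0.05,"ty":0.18,"tz":0,"fingers":1},{"ax":0,"ay":0,"az":0,"tx":0.04,"ty":0.07,"tz":0,"fingers":1},{"ax":0,"ay":0,"az":0,"tx":0,"ty":0,"tz":0,"fingers":1}])

```text
time: 5.07
eef_pos: [500.1, -303.7, 179.9]
eef_rot: [0.997, -0.081, 0.001, 0.001]
wrist_force: [-0.3, -1.0, -1.7]
finger_gap: 0.311
grasp_force: 59.4
```

```bash
python3 go.py 501 -301.8 87 0 -9.2;  python3 - <<'E'
from station import vision
import cv2, numpy as np
a=vision.camera("wrist")["img"]; b=vision.camera("scene")["img"]
cv2.imwrite("pics/lift.png",np.hstack([cv2.resize(a,(400,250)),cv2.resize(b,(400,250))]))
E
```

```text
t 5.07 pos [ 500.1 -303.7  179.9] axes z [ 0.002 -0.002 -1.   ] x [ 0.987 -0.162  0.002] q [-0.63  0.56  1.66 -0.    0.91  1.11] gap 0.311 F [-0.3 -1.  -1.7] grip 59.4
turn [ 0.0009 -0.0015 -0.0015] rows>= 1 shift [ 0.0038 -0.0137  0.619 ] rows>= 3
```

View pics/lift.png

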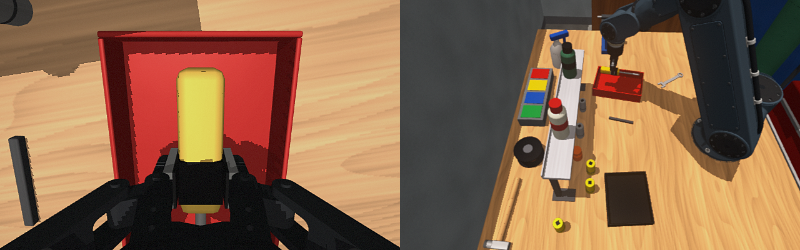

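The driver is held in line over the bin: handle at (200,115) in the wrist half, centred between the red walls. Next I lower it, release, and lift.

Request:
carry_out(targets=[{"ax":0,"ay":0,"az":0,"tx":0.004,"ty":-0.013,"tz":0.1,"fingers":1},{"ax":0,"ay":0,"az":0,"tx":0,"ty":0,"tz":0.15,"fingers":1},{"ax":0,"ay":0,"az":0,"tx":0,"ty":0,"tz":0.15,"fingers":1},{"ax":0,"ay":0,"az":0,"tx":0,"ty":0,"tz":0.13,"fingers":1},{"ax":0,"ay":0,"az":0,"tx":0,"ty":0,"tz":0.07,"fingers":1},{"ax":0,"ay":0,"az":0,"tx":0,"ty":0,"tz":0,"fingers":1},{"ax":0,"ay":0,"az":0,"tx":0,"ty":0,"tz":0,"fingers":1},{"ax":0,"ay":0,"az":0,"tx":0,"ty":0,"tz":0,"fingers":0.3},{"ax":0,"ay":0,"az":0,"tx":0,"ty":0,"tz":0,"fingers":0.3},{"ax":0,"ay":0,"az":0,"tx":0,"ty":0,"tz":0,"fingers":0.3},{"ax":0,"ay":0,"az":0,"tx":0,"ty":0,"tz":0,"fingers":0.3},{"ax":0,"ay":0,"az":0,"tx":0,"ty":0,"tz":-0.1,"fingers":0.3},{"ax":0,"ay":0,"az":0,"tx":0,"ty":0,"tz":-0.2,"fingers":0.3},{"ax":0,"ay":0,"az":0,"tx":0,"ty":0,"tz":-0.2,"fingers":0.3},{"ax":0,"ay":0,"az":0,"tx":0,"ty":0,"tz":-0.2,"fingers":0.3},{"ax":0,"ay":0,"az":0,"tx":0,"ty":0,"tz":-0.2,"fingers":0.3},{"ax":0,"ay":0,"az":0,"tx":0,"ty":0,"tz":-0.1,"fingers":0.3},{"ax":0,"ay":0,"az":0,"tx":0,"ty":0,"tz":0,"fingers":0.2}])

```text
time: 6.67
eef_pos: [501.8, -300.1, 242.8]
eef_rot: [0.997, -0.08, 0.003, 0.002]
wrist_force: [-0.0, -0.4, 0.8]
finger_gap: 0.795
grasp_force: 0.0
```

```bash
python3 go.py 560 -137.5 210 28 0
python3 - <<'E'
from station import vision
from h import *
# driver in bin check + refined circle centres of sockets from wrist/top
c=vision.camera("wrist"); W=cloud(c); ok=c["range_z"]>0
m=mask(c,(20,120,90),(35,255,255))&ok; p=W[m]; p=p[(p[:,2]<60)&(p[:,2]>5)]
r=cv2.minAreaRect(p[:,:2].astype(np.float32)); print("driver",len(p),np.round(np.array(r[0]+r[1]+(r[2],)),1),np.percentile(p[:,2],[5,50,95]).round(1))
E
```

```text
t 6.67 pos [ 501.8 -300.1  242.8] axes z [ 0.005 -0.004 -1.   ] x [ 0.987 -0.16   0.006] q [-0.62  0.48  1.62 -0.    1.03  1.11] gap 0.795 F [-0.  -0.4  0.8] grip 0.0
turn [ 0.0284  0.3213 -0.1044] rows>= 5 shift [ 0.24   -1.0842  0.3754] rows>= 5
driver 2611 [ 517.8 -301.1   27.1   93.5   81.4] [30.2 33.3 34.7]
```

Request:
carry_out(targets=[{"ax":0.0047,"ay":0.0535,"az":-0.0174,"tx":0,"ty":0,"tz":0,"fingers":0.25},{"ax":0.0047,"ay":0.0535,"az":-0.0174,"tx":0,"ty":0,"tz":0,"fingers":0.25},{"ax":0.0047,"ay":0.0535,"az":-0.0174,"tx":0,"ty":0,"tz":0,"fingers":0.25},{"ax":0.0047,"ay":0.0535,"az":-0.0174,"tx":0,"ty":0,"tz":0,"fingers":0.25},{"ax":0.0047,"ay":0.0535,"az":-0.0174,"tx":0,"ty":0,"tz":0,"fingers":0.25},{"ax":0.0047,"ay":0.0535,"az":-0.0174,"tx":0,"ty":0,"tz":0,"fingers":0.25},{"ax":0,"ay":0,"az":0,"tx":0.03,"ty":-0.1355,"tz":0.047,"fingers":0.25},{"ax":0,"ay":0,"az":0,"tx":0.03,"ty":-0.1355,"tz":0.047,"fingers":0.25},{"ax":0,"ay":0,"az":0,"tx":0.03,"ty":-0.1355,"tz":0.047,"fingers":0.25},{"ax":0,"ay":0,"az":0,"tx":0.03,"ty":-0.1355,"tz":0.047,"fingers":0.25},{"ax":0,"ay":0,"az":0,"tx":0.03,"ty":-0.1355,"tz":0.047,"fingers":0.25},{"ax":0,"ay":0,"az":0,"tx":0.03,"ty":-0.1355,"tz":0.047,"fingers":0.25},{"ax":0,"ay":0,"az":0,"tx":0.03,"ty":-0.1355,"tz":0.047,"fingers":0.25},{"ax":0,"ay":0,"az":0,"tx":0.03,"ty":-0.1355,"tz":0.047,"fingers":0.25},{"ax":0,"ay":0,"az":0,"tx":0,"ty":0,"tz":0,"fingers":0.25},{"ax":0,"ay":0,"az":0,"tx":0,"ty":0,"tz":0,"fingers":0.25}])

```text
time: 8.05
eef_pos: [558.4, -135.8, 204.7]
eef_rot: [0.971, 0.0, 0.238, -0.002]
wrist_force: [-0.8, -0.1, -0.5]
finger_gap: 0.752
grasp_force: 0.0
```

```bash
python3 - <<'E'
from station import vision
from h import *
c=vision.camera("wrist"); W=cloud(c); ok=c["range_z"]>0
x,y,z=W[...,0],W[...,1],W[...,2]
cv2.imwrite("pics/w2.png",c["img"])
for n,b in dict(B=(600,690,-180,-95),A=(600,690,-30,55)).items():
    m=ok&(x>b[0])&(x<b[1])&(y>b[2])&(y<b[3])&(z>20)&(z<100)
    p=W[m]
    if len(p)<30: print(n,len(p)); continue
    zt=np.percentile(p[:,2],98); t=p[p[:,2]>zt-5]; (ce,rad)=cv2.minEnclosingCircle(t[:,:2].astype(np.float32))
    print(n,len(p),"ztop",zt.round(1),"top",t.min(0).round(1),t.max(0).round(1),"circ",np.round(ce,1),round(rad,1), "side y",np.percentile(p[p[:,2]<zt-15][:,1],[1,99]).round(1) if (p[:,2]<zt-15).any() else "", "xmin",p[:,0].min().round(1))
E
python3 go.py 621 -137.5 98 28 0
```

```text
B 2317 ztop 76.3 top [ 630.4 -154.    71.3] [ 661.2 -121.7   77.7] circ [ 646.4 -137.9] 16.2 side y [-153.1 -121.5] xmin 629.2
A 4800 ztop 84.2 top [631.3  -6.   79.2] [667.   29.5  85.4] circ [649.5  11.4] 18.2 side y [-6.9 16.6] xmin 630.6
t 8.1 pos [ 558.5 -136.6  205.1] axes z [ 0.463  0.004 -0.886] x [ 0.886 -0.001  0.463] q [-0.38  0.41  1.91  0.46  0.4   0.8 ] gap 0.749 F [-0.1 -0.   0.1] grip 0.0
turn [-0.0025  0.0049 -0.0009] rows>= 1 shift [0.0328 0.0063 0.826 ] rows>= 3
```

View pics/w2.png

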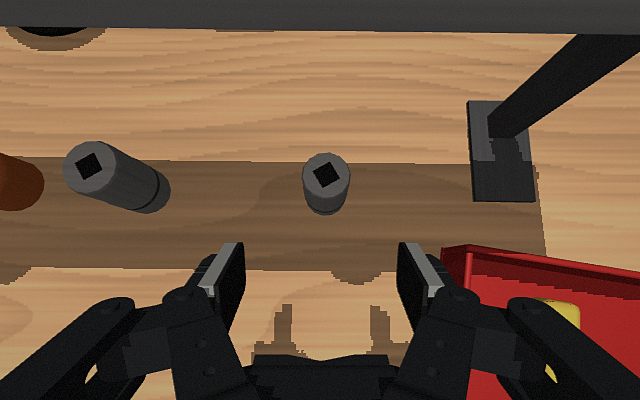

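Request:
carry_out(targets=[{"ax":0,"ay":0.005,"az":0,"tx":0.033,"ty":0.008,"tz":0.05,"fingers":0.25},{"ax":0,"ay":0,"az":0,"tx":0,"ty":0,"tz":0.14,"fingers":0.25},{"ax":0,"ay":0,"az":0,"tx":0,"ty":0,"tz":0.14,"fingers":0.25},{"ax":0,"ay":0,"az":0,"tx":0,"ty":0,"tz":0.14,"fingers":0.25},{"ax":0,"ay":0,"az":0,"tx":0,"ty":0,"tz":0.14,"fingers":0.25},{"ax":0,"ay":0,"az":0,"tx":0,"ty":0,"tz":0.14,"fingers":0.25},{"ax":0,"ay":0,"az":0,"tx":0,"ty":0,"tz":0.07,"fingers":0.25},{"ax":0,"ay":0,"az":0,"tx":0,"ty":0,"tz":0,"fingers":0.25},{"ax":0,"ay":0,"az":0,"tx":0,"ty":0,"tz":0,"fingers":0.25}])

```text
time: 8.85
eef_pos: [620.9, -138.0, 99.5]
eef_rot: [0.97, -0.001, 0.242, -0.002]
wrist_force: [-0.0, 0.1, 0.8]
finger_gap: 0.749
grasp_force: 0.0
```

```bash
python3 go.py 621 -137.7 98 28 0
```

```text
t 8.85 pos [ 620.9 -138.    99.5] axes z [ 0.47   0.003 -0.882] x [ 0.882 -0.002  0.47 ] q [-0.34  0.68  1.79  0.67  0.26  0.62] gap 0.749 F [-0.   0.1  0.8] grip 0.0
turn [-0.002  -0.0007 -0.0016] rows>= 1 shift [-0.0045 -0.002   0.0093] rows>= 1
```

Aligned; I close, then lift by a world-vertical 15 mm.

Request:
carry_out(targets=[{"ax":0,"ay":0,"az":0,"tx":0,"ty":0,"tz":0,"fingers":1},{"ax":0,"ay":0,"az":0,"tx":0,"ty":0,"tz":0,"fingers":1},{"ax":0,"ay":0,"az":0,"tx":0,"ty":0,"tz":0,"fingers":1},{"ax":0,"ay":0,"az":0,"tx":0,"ty":0,"tz":0,"fingers":1},{"ax":0,"ay":0,"az":0,"tx":0,"ty":0,"tz":0,"fingers":1},{"ax":0,"ay":0,"az":0,"tx":0,"ty":0,"tz":0,"fingers":1},{"ax":0,"ay":0,"az":0,"tx":0.023,"ty":0,"tz":-0.044,"fingers":1},{"ax":0,"ay":0,"az":0,"tx":0.023,"ty":0,"tz":-0.044,"fingers":1},{"ax":0,"ay":0,"az":0,"tx":0,"ty":0,"tz":0,"fingers":1}])

```text
time: 9.6
eef_pos: [621.2, -137.7, 116.2]
eef_rot: [0.97, -0.0, 0.244, -0.001]
wrist_force: [1.2, 0.5, -2.8]
finger_gap: 0.358
grasp_force: 59.6
```

```bash
python3 go.py 480 -137.7 200 28 0
```

```text
t 9.6 pos [ 621.2 -137.7  116.2] axes z [ 0.472  0.003 -0.881] x [ 0.881 -0.001  0.472] q [-0.34  0.65  1.79  0.61  0.28  0.68] gap 0.358 F [ 1.2  0.5 -2.8] grip 59.6
turn [-0.0017 -0.0022 -0.001 ] rows>= 1 shift [-5.690e-01 -1.000e-04 -9.353e-01] rows>= 4
```

Request:
carry_out(targets=[{"ax":0,"ay":0,"az":0,"tx":-0.0364,"ty":0,"tz":-0.146,"fingers":1},{"ax":0,"ay":0,"az":0,"tx":-0.0364,"ty":0,"tz":-0.146,"fingers":1},{"ax":0,"ay":0,"az":0,"tx":-0.0364,"ty":0,"tz":-0.146,"fingers":1},{"ax":0,"ay":0,"az":0,"tx":-0.0364,"ty":0,"tz":-0.146,"fingers":1},{"ax":0,"ay":0,"az":0,"tx":-0.0364,"ty":0,"tz":-0.146,"fingers":1},{"ax":0,"ay":0,"az":0,"tx":-0.0364,"ty":0,"tz":-0.146,"fingers":1},{"ax":0,"ay":0,"az":0,"tx":-0.0364,"ty":0,"tz":-0.146,"fingers":1},{"ax":0,"ay":0,"az":0,"tx":-0.0364,"ty":0,"tz":-0.146,"fingers":1},{"ax":0.032,"ay":0,"az":-0.06,"tx":0,"ty":0,"tz":0,"fingers":1},{"ax":0.032,"ay":0,"az":-0.06,"tx":0,"ty":0,"tz":0,"fingers":1},{"ax":0.032,"ay":0,"az":-0.06,"tx":0,"ty":0,"tz":0,"fingers":1},{"ax":0.032,"ay":0,"az":-0.06,"tx":0,"ty":0,"tz":0,"fingers":1},{"ax":0.032,"ay":0,"az":-0.06,"tx":0,"ty":0,"tz":0,"fingers":1},{"ax":0.032,"ay":0,"az":-0.06,"tx":0,"ty":0,"tz":0,"fingers":1},{"ax":0,"ay":0,"az":0,"tx":0,"ty":0,"tz":0,"fingers":1}])

```text
time: 10.85
eef_pos: [500.0, -138.5, 248.5]
eef_rot: [0.924, 0.294, 0.232, -0.075]
wrist_force: [0.5, 0.9, -2.2]
finger_gap: 0.361
grasp_force: 60.4
```

```bash
python3 go.py 470 100 250 28 70
```

```text
t 10.85 pos [ 500.  -138.5  248.5] axes z [ 0.385  0.275 -0.881] x [0.72  0.508 0.473] q [-0.52  0.31  1.94  0.65  0.79 -0.01] gap 0.361 F [ 0.5  0.9 -2.2] grip 60.4
turn [ 0.189  -0.0031 -0.3569] rows>= 5 shift [ 1.2634 -0.7317  0.6605] rows>= 6
```

Request:
carry_out(targets=[{"ax":0.0315,"ay":-0.0005,"az":-0.0595,"tx":0,"ty":0,"tz":0,"fingers":1},{"ax":0.0315,"ay":-0.0005,"az":-0.0595,"tx":0,"ty":0,"tz":0,"fingers":1},{"ax":0.0315,"ay":-0.0005,"az":-0.0595,"tx":0,"ty":0,"tz":0,"fingers":1},{"ax":0.0315,"ay":-0.0005,"az":-0.0595,"tx":0,"ty":0,"tz":0,"fingers":1},{"ax":0.0315,"ay":-0.0005,"az":-0.0595,"tx":0,"ty":0,"tz":0,"fingers":1},{"ax":0.0315,"ay":-0.0005,"az":-0.0595,"tx":0,"ty":0,"tz":0,"fingers":1},{"ax":0,"ay":0,"az":0,"tx":0,"ty":0,"tz":0,"fingers":1}])

```text
time: 11.43
eef_pos: [500.3, -138.1, 248.4]
eef_rot: [0.796, 0.556, 0.198, -0.138]
wrist_force: [0.3, -0.1, -2.6]
finger_gap: 0.362
grasp_force: 60.4
```

```bash
python3 go.py 437 311 200 28 70
```

```text
t 11.43 pos [ 500.3 -138.1  248.4] axes z [ 0.161  0.44  -0.883] x [0.304 0.829 0.469] q [-0.53  0.39  1.81  0.54  1.1  -0.47] gap 0.362 F [ 0.3 -0.1 -2.6] grip 60.4
turn [ 0.0006  0.0005 -0.0015] rows>= 1 shift [ 2.2053 -1.4204  1.5378] rows>= 11
```

Request:
carry_out(targets=[{"ax":0,"ay":0,"az":0,"tx":0.06,"ty":-0.04,"tz":0.04,"fingers":1},{"ax":0,"ay":0,"az":0,"tx":0.124,"ty":-0.08,"tz":0.086,"fingers":1},{"ax":0,"ay":0,"az":0,"tx":0.124,"ty":-0.08,"tz":0.086,"fingers":1},{"ax":0,"ay":0,"az":0,"tx":0.124,"ty":-0.08,"tz":0.086,"fingers":1},{"ax":0,"ay":0,"az":0,"tx":0.124,"ty":-0.08,"tz":0.086,"fingers":1},{"ax":0,"ay":0,"az":0,"tx":0.124,"ty":-0.08,"tz":0.086,"fingers":1},{"ax":0,"ay":0,"az":0,"tx":0.124,"ty":-0.08,"tz":0.086,"fingers":1},{"ax":0,"ay":0,"az":0,"tx":0.124,"ty":-0.08,"tz":0.086,"fingers":1},{"ax":0,"ay":0,"az":0,"tx":0.124,"ty":-0.08,"tz":0.086,"fingers":1},{"ax":0,"ay":0,"az":0,"tx":0.124,"ty":-0.08,"tz":0.086,"fingers":1},{"ax":0,"ay":0,"az":0,"tx":0.124,"ty":-0.08,"tz":0.086,"fingers":1},{"ax":0,"ay":0,"az":0,"tx":0.124,"ty":-0.08,"tz":0.086,"fingers":1},{"ax":0,"ay":0,"az":0,"tx":0.124,"ty":-0.08,"tz":0.086,"fingers":1},{"ax":0,"ay":0,"az":0,"tx":0.124,"ty":-0.08,"tz":0.086,"fingers":1},{"ax":0,"ay":0,"az":0,"tx":0.124,"ty":-0.08,"tz":0.086,"fingers":1},{"ax":0,"ay":0,"az":0,"tx":0.124,"ty":-0.08,"tz":0.086,"fingers":1},{"ax":0,"ay":0,"az":0,"tx":0.124,"ty":-0.08,"tz":0.086,"fingers":1},{"ax":0,"ay":0,"az":0,"tx":0.124,"ty":-0.08,"tz":0.086,"fingers":1},{"ax":0,"ay":0,"az":0,"tx":0.037,"ty":-0.02,"tz":0.036,"fingers":1},{"ax":0,"ay":0,"az":0,"tx":0,"ty":0,"tz":0,"fingers":1}])

```text
time: 13.1
eef_pos: [437.1, 312.6, 199.9]
eef_rot: [0.796, 0.554, 0.198, -0.139]
wrist_force: [0.1, -0.5, -2.8]
finger_gap: 0.361
grasp_force: 60.3
```

```bash
python3 go.py 437 311 106 28 70
python3 - <<'E'
from station import vision
from h import *
c=vision.camera("scene"); i=c["img"]; np.savez("/tmp/s3.npz",**c); cv2.imwrite("pics/s3.png",cv2.resize(i[200:400,250:520],None,fx=2.2,fy=2.2))
E
```

```text
t 13.1 pos [437.1 312.6 199.9] axes z [ 0.162  0.441 -0.883] x [0.307 0.828 0.47 ] q [0.41 0.39 1.97 0.72 0.54 0.19] gap 0.361 F [ 0.1 -0.5 -2.8] grip 60.3
turn [ 0.0007 -0.0001 -0.0035] rows>= 1 shift [-0.3032  0.0034  0.5481] rows>= 3
```

View pics/s3.png

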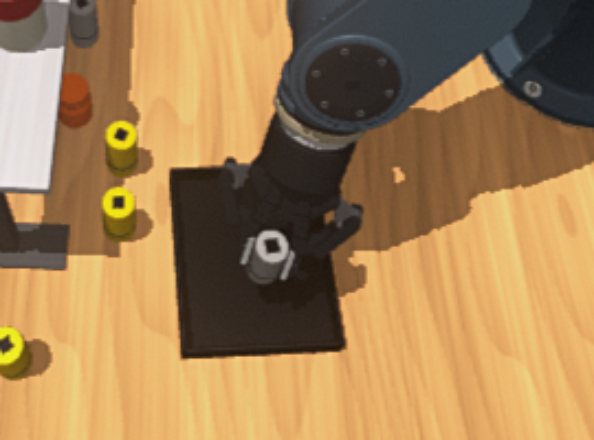

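The socket is held upright over the tray (crop (268,258)). I lower it to the floor.

Request:
carry_out(targets=[{"ax":0,"ay":0,"az":0,"tx":-0.055,"ty":0,"tz":0.1,"fingers":1},{"ax":0,"ay":0,"az":0,"tx":-0.055,"ty":0,"tz":0.1,"fingers":1},{"ax":0,"ay":0,"az":0,"tx":-0.055,"ty":0,"tz":0.1,"fingers":1},{"ax":0,"ay":0,"az":0,"tx":-0.055,"ty":0,"tz":0.1,"fingers":1},{"ax":0,"ay":0,"az":0,"tx":-0.05,"ty":0,"tz":0.09,"fingers":1},{"ax":0,"ay":0,"az":0,"tx":-0.02,"ty":0,"tz":0.036,"fingers":1},{"ax":0,"ay":0,"az":0,"tx":0,"ty":0,"tz":0,"fingers":1},{"ax":0,"ay":0,"az":0,"tx":0,"ty":0,"tz":0,"fingers":1}])

```text
time: 13.82
eef_pos: [438.1, 309.1, 110.4]
eef_rot: [0.797, 0.554, 0.198, -0.138]
wrist_force: [-0.2, -0.2, -2.1]
finger_gap: 0.363
grasp_force: 60.5
```

```bash
python3 go.py 437 311 105 28 70
python3 - <<'E'
from station import vision
from h import *
c=vision.camera("scene"); W=cloud(c); x,y,z=W[...,0],W[...,1],W[...,2]
v=c["img"].mean(-1)
m=(c["range_z"]>0)&(abs(x-446)<45)&(abs(y-335)<45)&(z>68)&(z<95); p=W[m]
print(len(p),np.percentile(p[:,2],[5,50,90]).round(1),p.mean(0).round(0))
E
```

```text
t 13.82 pos [438.1 309.1 110.4] axes z [ 0.163  0.44  -0.883] x [0.308 0.828 0.469] q [ 0.4   0.56  2.01  1.03  0.41 -0.17] gap 0.363 F [-0.2 -0.2 -2.1] grip 60.5
turn [ 0.0016  0.0002 -0.0041] rows>= 1 shift [-0.0085 -0.0112  0.036 ] rows>= 1
339 [70.4 83.9 92.4] [446. 332.  83.]
```

Request:
carry_out(targets=[{"ax":0,"ay":0,"az":0,"tx":-0.012,"ty":0,"tz":0.022,"fingers":1},{"ax":0,"ay":0,"az":0,"tx":-0.004,"ty":0,"tz":0.007,"fingers":1},{"ax":0,"ay":0,"az":0,"tx":0,"ty":0,"tz":0,"fingers":1},{"ax":0,"ay":0,"az":0,"tx":0,"ty":0,"tz":0,"fingers":1}])

```text
time: 14.2
eef_pos: [438.4, 310.0, 106.2]
eef_rot: [0.796, 0.555, 0.199, -0.138]
wrist_force: [-0.2, -2.9, 5.4]
finger_gap: 0.365
grasp_force: 61.4
```

Contact (+5.4 N). I release, back out along the tool axis, and look.

Request:
carry_out(targets=[{"ax":0,"ay":0,"az":0,"tx":0,"ty":0,"tz":0,"fingers":0.4},{"ax":0,"ay":0,"az":0,"tx":0,"ty":0,"tz":0,"fingers":0.4},{"ax":0,"ay":0,"az":0,"tx":0,"ty":0,"tz":0,"fingers":0.35},{"ax":0,"ay":0,"az":0,"tx":0,"ty":0,"tz":0,"fingers":0.35},{"ax":0,"ay":0,"az":0,"tx":0,"ty":0,"tz":-0.08,"fingers":0.35},{"ax":0,"ay":0,"az":0,"tx":0,"ty":0,"tz":-0.14,"fingers":0.35},{"ax":0,"ay":0,"az":0,"tx":0,"ty":0,"tz":-0.14,"fingers":0.35},{"ax":0,"ay":0,"az":0,"tx":0,"ty":0,"tz":-0.16,"fingers":0.35},{"ax":0,"ay":0,"az":0,"tx":0,"ty":0,"tz":-0.16,"fingers":0.35},{"ax":0,"ay":0,"az":0,"tx":0,"ty":0,"tz":-0.16,"fingers":0.3},{"ax":0,"ay":0,"az":0,"tx":0,"ty":0,"tz":-0.1,"fingers":0.3},{"ax":0,"ay":0,"az":0,"tx":0,"ty":0,"tz":0,"fingers":0.3}])

```text
time: 15.2
eef_pos: [415.6, 247.3, 232.3]
eef_rot: [0.796, 0.555, 0.2, -0.138]
wrist_force: [0.8, 0.7, 0.3]
finger_gap: 0.699
grasp_force: 0.0
```

```bash
cat > chk.py <<'E'
from station import vision
from h import *
for n in("top","scene","wrist"):
    c=vision.camera(n); W=cloud(c); x,y,z=W[...,0],W[...,1],W[...,2]; ok=c["range_z"]>0
    for k,b in dict(tray=(375,515,215,385,45,100),A=(615,690,-35,60,45,100),jar=(615,690,90,160,45,100)).items():
        m=ok&(x>b[0])&(x<b[1])&(y>b[2])&(y<b[3])&(z>b[4])&(z<b[5])
        nl,lab,st,_=cv2.connectedComponentsWithStats(m.astype(np.uint8))
        for j in range(1,nl):
            if st[j,4]<40: continue
            p=W[lab==j]; zt=np.percentile(p[:,2],98); t=p[p[:,2]>zt-6]
            print(n,k,st[j,4],"ztop",zt.round(1),"ctr",((t.min(0)+t.max(0))/2).round(1)[:2],"ext",np.ptp(t,axis=0).round(1))
E
python3 chk.py; python3 go.py 500 -10 250 28 0
```

```text
top tray 168 ztop 82.7 ctr [446.9 333.3] ext [30.1 30.1  6.8]
top A 189 ztop 85.6 ctr [649.   12.1] ext [34.1 33.6  9.3]
top jar 200 ztop 74.3 ctr [654.6 124.7] ext [37.4 36.5  7.6]
scene tray 218 ztop 82.6 ctr [448.3 332.9] ext [29.6 30.8  7.2]
scene A 195 ztop 85.6 ctr [647.7  11.9] ext [30.  35.   7.7]
scene jar 196 ztop 73.3 ctr [650.3 122.8] ext [31.4 40.3  6.7]
wrist tray 1837 ztop 81.3 ctr [447.5 333. ] ext [31.8 31.7  6.8]
t 15.35 pos [415.  247.9 229.3] axes z [ 0.162  0.441 -0.883] x [0.306 0.828 0.469] q [0.29 0.26 2.07 0.7  0.62 0.11] gap 0.702 F [0.4 0.7 0.5] grip 0.0
turn [-3.815e-01  4.000e-04  7.166e-01] rows>= 10 shift [0.5652 1.7194 0.1439] rows>= 7
```

Request:
carry_out(targets=[{"ax":0,"ay":0,"az":0,"tx":-0.1376,"ty":0.1373,"tz":-0.1018,"fingers":0.25},{"ax":0,"ay":0,"az":0,"tx":-0.1376,"ty":0.1373,"tz":-0.1018,"fingers":0.25},{"ax":0,"ay":0,"az":0,"tx":-0.1376,"ty":0.1373,"tz":-0.1018,"fingers":0.25},{"ax":0,"ay":0,"az":0,"tx":-0.1376,"ty":0.1373,"tz":-0.1018,"fingers":0.25},{"ax":0,"ay":0,"az":0,"tx":-0.1376,"ty":0.1373,"tz":-0.1018,"fingers":0.25},{"ax":0,"ay":0,"az":0,"tx":-0.1376,"ty":0.1373,"tz":-0.1018,"fingers":0.25},{"ax":0,"ay":0,"az":0,"tx":-0.1376,"ty":0.1373,"tz":-0.1018,"fingers":0.25},{"ax":0,"ay":0,"az":0,"tx":-0.1376,"ty":0.1373,"tz":-0.1018,"fingers":0.25},{"ax":-0.0347,"ay":0,"az":0.0651,"tx":0,"ty":0,"tz":0,"fingers":0.25},{"ax":-0.0347,"ay":0,"az":0.0651,"tx":0,"ty":0,"tz":0,"fingers":0.25},{"ax":-0.0347,"ay":0,"az":0.0651,"tx":0,"ty":0,"tz":0,"fingers":0.25},{"ax":-0.0347,"ay":0,"az":0.0651,"tx":0,"ty":0,"tz":0,"fingers":0.25},{"ax":-0.0347,"ay":0,"az":0.0651,"tx":0,"ty":0,"tz":0,"fingers":0.25},{"ax":-0.0347,"ay":0,"az":0.0651,"tx":0,"ty":0,"tz":0,"fingers":0.25},{"ax":-0.0347,"ay":0,"az":0.0651,"tx":0,"ty":0,"tz":0,"fingers":0.25},{"ax":-0.0347,"ay":0,"az":0.0651,"tx":0,"ty":0,"tz":0,"fingers":0.25},{"ax":-0.0347,"ay":0,"az":0.0651,"tx":0,"ty":0,"tz":0,"fingers":0.25},{"ax":-0.0347,"ay":0,"az":0.0651,"tx":0,"ty":0,"tz":0,"fingers":0.25},{"ax":-0.0347,"ay":0,"az":0.0651,"tx":0,"ty":0,"tz":0,"fingers":0.25},{"ax":0,"ay":0,"az":0,"tx":0,"ty":0,"tz":0,"fingers":0.25}])

```text
time: 17.02
eef_pos: [499.0, 0.9, 258.5]
eef_rot: [0.971, 0.025, 0.239, -0.006]
wrist_force: [0.2, -0.2, -0.2]
finger_gap: 0.747
grasp_force: 0.0
```

```bash
python3 go.py 567.6 11.9 208.6 28 0
```

```text
t 17.02 pos [499.    0.9 258.5] axes z [ 0.464  0.025 -0.885] x [0.884 0.046 0.465] q [-0.12  0.19  2.06  0.2   0.42  1.23] gap 0.747 F [ 0.2 -0.2 -0.2] grip 0.0
turn [-0.0165  0.0033  0.0304] rows>= 1 shift [ 0.2474 -0.0732  0.5083] rows>= 3
```

```bash
python3 go.py 568.5 0.5 208.6 28 8
```

```text
t 17.02 pos [499.    0.9 258.5] axes z [ 0.464  0.025 -0.885] x [0.884 0.046 0.465] q [-0.12  0.19  2.06  0.2   0.42  1.23] gap 0.747 F [ 0.2 -0.2 -0.2] grip 0.0
turn [ 0.027   0.0033 -0.0519] rows>= 1 shift [0.2484 0.0672 0.5088] rows>= 3
```

Request:
carry_out(targets=[{"ax":0.027,"ay":0.0033,"az":-0.0519,"tx":0,"ty":0,"tz":0,"fingers":0.25},{"ax":0,"ay":0,"az":0,"tx":0.0414,"ty":0.0112,"tz":0.0848,"fingers":0.25},{"ax":0,"ay":0,"az":0,"tx":0.0414,"ty":0.0112,"tz":0.0848,"fingers":0.25},{"ax":0,"ay":0,"az":0,"tx":0.0414,"ty":0.0112,"tz":0.0848,"fingers":0.25},{"ax":0,"ay":0,"az":0,"tx":0.0414,"ty":0.0112,"tz":0.0848,"fingers":0.25},{"ax":0,"ay":0,"az":0,"tx":0.0414,"ty":0.0112,"tz":0.0848,"fingers":0.25},{"ax":0,"ay":0,"az":0,"tx":0.0414,"ty":0.0112,"tz":0.0848,"fingers":0.25},{"ax":0,"ay":0,"az":0,"tx":0,"ty":0,"tz":0,"fingers":0.25},{"ax":0,"ay":0,"az":0,"tx":0,"ty":0,"tz":0,"fingers":0.25}])

```text
time: 17.77
eef_pos: [568.5, -0.5, 208.7]
eef_rot: [0.968, 0.069, 0.241, -0.016]
wrist_force: [-0.3, 0.7, 0.0]
finger_gap: 0.75
grasp_force: 0.0
```

```bash
python3 chk.py | grep -v tray; python3 go.py 624.2 8.4 102.5 28 8
```

```text
top A 188 ztop 86.4 ctr [649.5  12.1] ext [32.3 33.6  7.3]
top jar 202 ztop 74.3 ctr [654.4 124.5] ext [38.  36.1  7.3]
scene A 196 ztop 86.2 ctr [647.7  11.4] ext [30.1 35.9  6.8]
scene jar 193 ztop 74.2 ctr [650.4 123.5] ext [31.2 39.5  7.5]
wrist A 2722 ztop 84.3 ctr [649.3  12.3] ext [35.7 35.8  6.6]
wrist jar 3187 ztop 72.0 ctr [654.6 123.8] ext [39.9 40.   6.8]
t 17.92 pos [ 5.683e+02 -5.000e-01  2.100e+02] axes z [ 0.466  0.063 -0.883] x [0.874 0.123 0.47 ] q [-0.12  0.39  1.93  0.35  0.36  1.01] gap 0.749 F [-0.1  0.3 -0.2] grip 0.0
turn [ 0.0015 -0.0006  0.0004] rows>= 1 shift [-0.0032 -0.0071  0.81  ] rows>= 3
```

Request:
carry_out(targets=[{"ax":0,"ay":0,"az":0,"tx":-0.003,"ty":-0.007,"tz":0.06,"fingers":0.25},{"ax":0,"ay":0,"az":0,"tx":0,"ty":0,"tz":0.14,"fingers":0.25},{"ax":0,"ay":0,"az":0,"tx":0,"ty":0,"tz":0.14,"fingers":0.25},{"ax":0,"ay":0,"az":0,"tx":0,"ty":0,"tz":0.14,"fingers":0.25},{"ax":0,"ay":0,"az":0,"tx":0,"ty":0,"tz":0.14,"fingers":0.25},{"ax":0,"ay":0,"az":0,"tx":0,"ty":0,"tz":0.12,"fingers":0.25},{"ax":0,"ay":0,"az":0,"tx":0,"ty":0,"tz":0.07,"fingers":0.25},{"ax":0,"ay":0,"az":0,"tx":0,"ty":0,"tz":0,"fingers":0.25},{"ax":0,"ay":0,"az":0,"tx":0,"ty":0,"tz":0,"fingers":0.25}])

```text
time: 18.67
eef_pos: [624.6, 8.1, 102.3]
eef_rot: [0.968, 0.067, 0.242, -0.016]
wrist_force: [-0.4, 0.4, 0.6]
finger_gap: 0.75
grasp_force: 0.0
```

```bash
python3 go.py 624.2 8.4 102.5 28 8
```

```text
t 18.67 pos [624.6   8.1 102.3] axes z [ 0.466  0.063 -0.883] x [0.874 0.122 0.47 ] q [-0.09  0.66  1.83  0.55  0.21  0.83] gap 0.75 F [-0.4  0.4  0.6] grip 0.0
turn [ 0.0017 -0.0003 -0.0003] rows>= 1 shift [-0.0015 -0.0024 -0.0019] rows>= 1
```

Request:
carry_out(targets=[{"ax":0,"ay":0,"az":0,"tx":0,"ty":0,"tz":0,"fingers":1},{"ax":0,"ay":0,"az":0,"tx":0,"ty":0,"tz":0,"fingers":1},{"ax":0,"ay":0,"az":0,"tx":0,"ty":0,"tz":0,"fingers":1},{"ax":0,"ay":0,"az":0,"tx":0,"ty":0,"tz":0,"fingers":1},{"ax":0,"ay":0,"az":0,"tx":0,"ty":0,"tz":0,"fingers":1},{"ax":0,"ay":0,"az":0,"tx":0,"ty":0,"tz":0,"fingers":1},{"ax":0,"ay":0,"az":0,"tx":0.023,"ty":0,"tz":-0.044,"fingers":1},{"ax":0,"ay":0,"az":0,"tx":0.023,"ty":0,"tz":-0.044,"fingers":1},{"ax":0,"ay":0,"az":0,"tx":0,"ty":0,"tz":0,"fingers":1}])

```text
time: 19.42
eef_pos: [624.9, 8.0, 118.9]
eef_rot: [0.968, 0.067, 0.243, -0.016]
wrist_force: [-0.3, -0.1, -2.9]
finger_gap: 0.405
grasp_force: 60.9
```

Request:
carry_out(targets=[{"ax":0,"ay":0,"az":0,"tx":-0.0364,"ty":0,"tz":-0.146,"fingers":1},{"ax":0,"ay":0,"az":0,"tx":-0.0364,"ty":0,"tz":-0.146,"fingers":1},{"ax":0,"ay":0,"az":0,"tx":-0.0364,"ty":0,"tz":-0.146,"fingers":1},{"ax":0,"ay":0,"az":0,"tx":-0.0364,"ty":0,"tz":-0.146,"fingers":1},{"ax":0,"ay":0,"az":0,"tx":-0.0364,"ty":0,"tz":-0.146,"fingers":1},{"ax":0,"ay":0,"az":0,"tx":-0.0364,"ty":0,"tz":-0.146,"fingers":1},{"ax":0,"ay":0,"az":0,"tx":-0.0364,"ty":0,"tz":-0.146,"fingers":1},{"ax":0,"ay":0,"az":0,"tx":-0.0364,"ty":0,"tz":-0.146,"fingers":1},{"ax":0.0308,"ay":0,"az":-0.0579,"tx":0,"ty":0,"tz":0,"fingers":1},{"ax":0.0308,"ay":0,"az":-0.0579,"tx":0,"ty":0,"tz":0,"fingers":1},{"ax":0.0308,"ay":0,"az":-0.0579,"tx":0,"ty":0,"tz":0,"fingers":1},{"ax":0.0308,"ay":0,"az":-0.0579,"tx":0,"ty":0,"tz":0,"fingers":1},{"ax":0.0308,"ay":0,"az":-0.0579,"tx":0,"ty":0,"tz":0,"fingers":1},{"ax":0.0308,"ay":0,"az":-0.0579,"tx":0,"ty":0,"tz":0,"fingers":1},{"ax":0.0308,"ay":0,"az":-0.0579,"tx":0,"ty":0,"tz":0,"fingers":1},{"ax":0.0308,"ay":0,"az":-0.0579,"tx":0,"ty":0,"tz":0,"fingers":1},{"ax":0.0308,"ay":0,"az":-0.0579,"tx":0,"ty":0,"tz":0,"fingers":1},{"ax":0.0308,"ay":0,"az":-0.0579,"tx":0,"ty":0,"tz":0,"fingers":1},{"ax":0.0308,"ay":0,"az":-0.0579,"tx":0,"ty":0,"tz":0,"fingers":1},{"ax":0,"ay":0,"az":0,"tx":0,"ty":0,"tz":0,"fingers":1}])

```text
time: 21.08
eef_pos: [505.0, -8.6, 251.2]
eef_rot: [0.796, 0.555, 0.198, -0.137]
wrist_force: [0.1, 0.4, -3.0]
finger_gap: 0.407
grasp_force: 61.8
```

```bash
python3 go.py 436 226 200 28 70
```

```text
t 21.08 pos [505.   -8.6 251.2] axes z [ 0.164  0.439 -0.884] x [0.305 0.829 0.468] q [-0.29  0.33  1.9   0.6   0.97 -0.3 ] gap 0.407 F [ 0.1  0.4 -3. ] grip 61.8
turn [ 0.0025  0.0009 -0.0018] rows>= 1 shift [ 0.9984 -0.9674  0.9177] rows>= 6
```

Request:
carry_out(targets=[{"ax":0,"ay":0,"az":0,"tx":0.0832,"ty":-0.0806,"tz":0.0765,"fingers":1},{"ax":0,"ay":0,"az":0,"tx":0.0832,"ty":-0.0806,"tz":0.0765,"fingers":1},{"ax":0,"ay":0,"az":0,"tx":0.0832,"ty":-0.0806,"tz":0.0765,"fingers":1},{"ax":0,"ay":0,"az":0,"tx":0.0832,"ty":-0.0806,"tz":0.0765,"fingers":1},{"ax":0,"ay":0,"az":0,"tx":0.0832,"ty":-0.0806,"tz":0.0765,"fingers":1},{"ax":0,"ay":0,"az":0,"tx":0.0832,"ty":-0.0806,"tz":0.0765,"fingers":1},{"ax":0,"ay":0,"az":0,"tx":0.0832,"ty":-0.0806,"tz":0.0765,"fingers":1},{"ax":0,"ay":0,"az":0,"tx":0.0832,"ty":-0.0806,"tz":0.0765,"fingers":1},{"ax":0,"ay":0,"az":0,"tx":0.0832,"ty":-0.0806,"tz":0.0765,"fingers":1},{"ax":0,"ay":0,"az":0,"tx":0.0832,"ty":-0.0806,"tz":0.0765,"fingers":1},{"ax":0,"ay":0,"az":0,"tx":0.0832,"ty":-0.0806,"tz":0.0765,"fingers":1},{"ax":0,"ay":0,"az":0,"tx":0.0832,"ty":-0.0806,"tz":0.0765,"fingers":1},{"ax":0,"ay":0,"az":0,"tx":0,"ty":0,"tz":0,"fingers":1},{"ax":0,"ay":0,"az":0,"tx":0,"ty":0,"tz":0,"fingers":1}])

```text
time: 22.25
eef_pos: [437.1, 227.3, 199.4]
eef_rot: [0.797, 0.553, 0.198, -0.137]
wrist_force: [0.4, 0.2, -3.4]
finger_gap: 0.409
grasp_force: 61.8
```

```bash
python3 go.py 436 226 111 28 70; python3 chk.py|grep tray
```

```text
t 22.25 pos [437.1 227.3 199.4] axes z [ 0.165  0.438 -0.884] x [0.309 0.828 0.468] q [ 0.23  0.34  2.06  0.76  0.6  -0.02] gap 0.409 F [ 0.4  0.2 -3.4] grip 61.8
turn [ 0.0035  0.0011 -0.005 ] rows>= 1 shift [-0.2859 -0.0038  0.5156] rows>= 3
top tray 167 ztop 83.1 ctr [448.2 333.2] ext [27.7 30.1  6.9]
scene tray 222 ztop 82.6 ctr [448.1 332.6] ext [29.9 31.4  7. ]
wrist tray 2467 ztop 81.4 ctr [447.5 332.9] ext [31.9 31.7  7. ]
```

Request:
carry_out(targets=[{"ax":0,"ay":0,"az":0,"tx":-0.055,"ty":0,"tz":0.1,"fingers":1},{"ax":0,"ay":0,"az":0,"tx":-0.055,"ty":0,"tz":0.1,"fingers":1},{"ax":0,"ay":0,"az":0,"tx":-0.055,"ty":0,"tz":0.1,"fingers":1},{"ax":0,"ay":0,"az":0,"tx":-0.055,"ty":0,"tz":0.1,"fingers":1},{"ax":0,"ay":0,"az":0,"tx":-0.045,"ty":0,"tz":0.08,"fingers":1},{"ax":0,"ay":0,"az":0,"tx":-0.02,"ty":0,"tz":0.036,"fingers":1},{"ax":0,"ay":0,"az":0,"tx":0,"ty":0,"tz":0,"fingers":1},{"ax":0,"ay":0,"az":0,"tx":0,"ty":0,"tz":0,"fingers":1}])

```text
time: 23.07
eef_pos: [437.7, 224.7, 111.3]
eef_rot: [0.798, 0.553, 0.199, -0.137]
wrist_force: [0.2, -0.1, -2.2]
finger_gap: 0.413
grasp_force: 61.8
```

Request:
carry_out(targets=[{"ax":0,"ay":0,"az":0,"tx":-0.008,"ty":0,"tz":0.014,"fingers":1},{"ax":0,"ay":0,"az":0,"tx":-0.004,"ty":0,"tz":0.007,"fingers":1},{"ax":0,"ay":0,"az":0,"tx":0,"ty":0,"tz":0,"fingers":1},{"ax":0,"ay":0,"az":0,"tx":0,"ty":0,"tz":0,"fingers":1}])

```text
time: 23.4
eef_pos: [438.0, 225.1, 109.0]
eef_rot: [0.797, 0.553, 0.2, -0.137]
wrist_force: [-3.8, -5.5, 12.4]
finger_gap: 0.411
grasp_force: 63.7
```

Contact at 12 N. Release and retreat as before.

Request:
carry_out(targets=[{"ax":0,"ay":0,"az":0,"tx":0.002,"ty":0,"tz":-0.004,"fingers":1},{"ax":0,"ay":0,"az":0,"tx":0,"ty":0,"tz":0,"fingers":0.4},{"ax":0,"ay":0,"az":0,"tx":0,"ty":0,"tz":0,"fingers":0.35},{"ax":0,"ay":0,"az":0,"tx":0,"ty":0,"tz":0,"fingers":0.35},{"ax":0,"ay":0,"az":0,"tx":0,"ty":0,"tz":0,"fingers":0.35},{"ax":0,"ay":0,"az":0,"tx":0,"ty":0,"tz":-0.08,"fingers":0.35},{"ax":0,"ay":0,"az":0,"tx":0,"ty":0,"tz":-0.14,"fingers":0.35},{"ax":0,"ay":0,"az":0,"tx":0,"ty":0,"tz":-0.14,"fingers":0.35},{"ax":0,"ay":0,"az":0,"tx":0,"ty":0,"tz":-0.16,"fingers":0.35},{"ax":0,"ay":0,"az":0,"tx":0,"ty":0,"tz":-0.16,"fingers":0.35},{"ax":0,"ay":0,"az":0,"tx":0,"ty":0,"tz":-0.16,"fingers":0.3},{"ax":0,"ay":0,"az":0,"tx":0,"ty":0,"tz":-0.16,"fingers":0.3},{"ax":0,"ay":0,"az":0,"tx":0,"ty":0,"tz":0,"fingers":0.3},{"ax":0,"ay":0,"az":0,"tx":0,"ty":0,"tz":0,"fingers":0.3}])

```text
time: 24.57
eef_pos: [412.9, 159.2, 241.6]
eef_rot: [0.797, 0.553, 0.2, -0.136]
wrist_force: [-0.6, -0.4, 0.1]
finger_gap: 0.7
grasp_force: 0.0
```

```bash
python3 chk.py
python3 - <<'E'
from station import vision
import cv2
cv2.imwrite("pics/end.png",vision.camera("scene")["img"])
E
```

```text
top tray 167 ztop 83.5 ctr [448.1 332.9] ext [27.6 30.4  7.4]
top tray 195 ztop 91.2 ctr [445.6 247.6] ext [32.5 33.   6.6]
top jar 202 ztop 74.3 ctr [654.6 124.6] ext [37.8 36.6  7.9]
scene tray 270 ztop 90.7 ctr [447.1 248.4] ext [35.4 34.4  7.6]
scene tray 224 ztop 82.0 ctr [448.2 332.9] ext [29.8 31.9  6.8]
scene jar 197 ztop 73.3 ctr [650.2 123. ] ext [31.1 39.7  7.5]
wrist tray 1854 ztop 81.3 ctr [447.4 332.7] ext [31.7 31.6  7.1]
wrist tray 2274 ztop 89.3 ctr [446.7 248.2] ext [35.6 35.7  7.8]
wrist jar 2111 ztop 71.8 ctr [647.8 125.6] ext [28.9 36.8  6.9]
```

View pics/end.png

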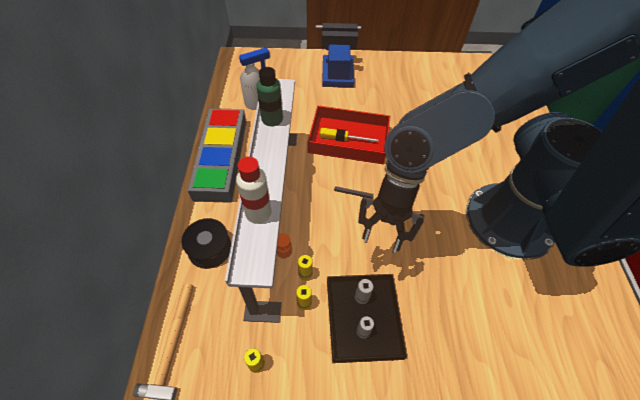

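Both sockets stand upright in the tray, at (365,291) and (366,326). The driver lies flat in the bin at (350,136), the bystanders are unmoved, and the gripper is clear.

```bash
python3 -c "
from station import bot
print(bot.hand_in())"
```

```text
the job is handed in; nothing more can be done
None
```

The job is handed in: the final check showed both sockets standing upright in the tray, the screwdriver flat in the bin and the bystanders where they were, but the hand-in call returned no verdict.

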